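# Put the analyser slider of a polarising microscope away in its case

### The job

Take the analyser slider off the microscope: draw it out sideways through its slot under the head without forcing it or knocking the microscope, lay it flat in its open case (set it down, do not drop it) and shut the case's lid. Leave the dish, the dropper bottle and the pipette-tip box where they stand.

Things in the scene. Friction and masses are not known exactly. Their poses are not given: they have to be found in the camera images.
- microscope: White upright polarising microscope, 450 mm high, fixed. Origin on the bench under the optical axis; +x is the user's side (eyepieces), +y the side with the slot, z up. Foot 190 wide (y), from x -170 to +100. Pillar behind (x -170 to -92, 85 wide). Round stage of 72 radius about the axis, top 145 high. Grey block 86 x 86 about the axis, 215 to 260 high, with the slot in its +y face.
- head (a point): Middle of the head's underside, 325 mm above the bench over the optical axis, axes as the microscope's. The head is 116 wide (y), so it juts 15 mm beyond the slot face, and 62 high; eyepieces rise ahead of it to x +175, y within 52. Below it is the limb, 92 wide, 260 to 320 high. A gripper held upright over the slider's grip strikes the head: lean it away, towards +y, by 35 to 45 degrees.
- slot (a point): Centre of the slot's mouth, 43 mm from the optical axis in the microscope's +y face, 234.5 mm above the bench (axes as the microscope's). The slot is a level channel along the microscope's y, 23 mm wide and 9 mm high (floor at 230 mm), 83 mm deep, blind at the far end.
- slider_grip (a point): Centre of the slider's black finger grip: 24 wide (x), 36 long (y), 14 high (z) mm. It stands outside the slot, 237 mm above the bench: fully home its centre is 19 mm from the slot face; it may start drawn out up to 10 mm farther. +y runs along the slider from bar to grip, the way it is drawn out; z up. Loose, about 50 g, held only by friction.
- slider_mid (a point): Middle of the slider's whole 116 mm length, half-way up its bar (3 mm above its underside), axes as the grip's. The aluminium bar, 80 long, 20 wide, 6 thick, runs from y -58 to +22, the grip from +22 to +58; the grip's centre is at y +40 and 4 mm higher. Undersides of bar and grip are flush. When home, 79 mm of the bar is in the slot.
- case: Grey plastic storage case, fixed to the bench, origin under its centre: 104 (x) x 164 (y) outside, walls 3 mm thick and 34 mm high; inside 98 x 158 mm with a flat lined floor 6 mm above the bench. The lid is hinged along its -x rim (nearest the robot); +x is the catch side.
- case_in (a point): Centre of the case's lined floor, 6 mm above the bench; axes as the case's.
- lid (a joint): Angle of the case's lid: 0 shut, 1.95 fully open (leaning back past upright on its stop). It turns freely about the case's -x rim, 34 mm above the bench; it falls open when beyond upright (1.57) and falls shut by itself once pushed below about 1.5.
- lid_edge (a point): Middle of the lid's free edge, 104 mm from the hinge; the lid is 4 mm thick and 164 mm long. Fully open the edge is about 130 mm above the bench and 39 mm behind the hinge on the robot's side.
- dish: Closed clear Petri dish, 90 mm across, 15 high, loose; origin under its centre. Not to be moved.
- bottle: Small amber dropper bottle, 30 mm across, 62 high, loose; origin under its centre. Not to be moved.
- tip_box: Blue pipette-tip box with clear top, 120 (its x) x 82 x 68 mm, loose; origin under its centre. Not to be moved.
Mind the look-alikes: they are no part of the job. Of the things that look like the part that bears slider_grip, the largest one is meant.

How it is judged (in metres and radians):
On the way, in this order (a step that is already met when the one before it is completed fails the run):
1. the slider has been drawn right out of the slot (distance between slider_mid and slot above 0.075 m), for 0.1 s.
2. the slider lies flat in the open case, let go (z of slider_mid in the frame of case between 0.004 and 0.016 m and x of slider_mid in the frame of case between -0.049 and 0.049 m and y of slider_mid in the frame of case between -0.05 and 0.05 m and angle between the z axis of slider_mid and the z axis of case, either way round below 0.12 rad and contact force between slider and the fingers below 0.1 N and value of joint lid above 0.5 rad), for 0.2 s.
At the end, for the whole second after the job is handed in: The slider lies flat (within 0.12 rad) and at rest on the floor of the case, wholly inside its walls, and the lid is shut (below 0.06 rad) (z of slider_mid in the frame of case between 0.004 and 0.016 m and x of slider_mid in the frame of case between -0.049 and 0.049 m and y of slider_mid in the frame of case between -0.05 and 0.05 m and angle between the z axis of slider_mid and the z axis of case, either way round below 0.12 rad and linear speed of slider below 0.02 m/s and value of joint lid below 0.06 rad); the robot touches nothing.
It fails at once if the slider is forced against the slot (over 30 N) (contact force between slider and microscope above 30 N).
It fails at once if the gripper knocks the microscope (over 20 N) (contact force between any of the fingers, the arm and microscope above 20 N).
It fails at once if the slider is dropped (falls free by more than about 20 mm) (contact force between slider and the fingers below 0.05 N and linear speed of slider above 0.65 m/s).
It fails at once if a bystander is moved by more than 20 mm (distance of any of dish, bottle, tip_box from where it was at the start of the episode above 0.02 m).
It also fails if it takes over 51 s, if anything falls off the work surface, if the arm or the gripper's body presses on something with over 40 N, if the wrist force passes 120 N, or if a joint passes its speed limit or range.

### The arm

A 7-joint arm with a two-finger parallel gripper is mounted at the origin on the work surface. World frame = base frame: x ahead of the robot, y to its left, z up, the work surface at z = 0. Lengths are in mm, angles in rad, forces in N, time in s.
With the tool pointing down it reaches from about 425 to 950 mm from the base axis. Payload 16.7 kg.
Tool frame: the origin (TCP) lies midway between the tips of the shut fingers; the grasp point (between the pads) lies 19 mm behind it; z points along the fingers, y is the line along which they close (so a half turn about z gives the same grasp; the last joint's range is limited). The gripper opens to 94 mm and grips with 3 to 60 N. Pads are 16 mm wide; open, the fingers measure 119 mm over their backs; the gripper's body (75 mm by 177 mm) begins 78 mm behind the grasp point.
Start: joints at [1.093, 0.426, 0.074, 1.606, -0.034, 1.111, -0.067], TCP at [217.292, -639.029, 205.467] pointing down, gripper open.
Joint ranges: [-2.85, 2.85], [-0.5, 2.14], [-1.23, 1.37], [0.21, 2.46], [-1.02, 4.16], [0.16, 2.05], [-2.73, 2.73]. Speed limits (rad/s): [1.89, 1.89, 2.39, 2.39, 3.01, 3.01, 3.01].

### API

Orientations are given as a unit quaternion [x, y, z, w].
In Python, from rig import get_obs, read_camera, hand_in gives the robot as it stands.
- The arm moves only by the shell command python3 -m crank 'ROWS' [FORCE]. ROWS is a JSON object of lists of equal length, an entry for each row: "delta_rot": the turn, a rotation vector about the tool's x, y, z normalised to -1 to 1, where 1 is 0.12 rad, a list of three; "slide": the shift along the tool's x, y, z normalised to -1 to 1, where 1 is 2.5 cm, a list of three; "jaw": the gripper's target within -1 to 1 (fully open at 1, half-way at 0, shut at -1). A call has 1 to 12 rows; each row shifts and turns the commanded pose from where the row before left it, along the tool's axes as they then stand; what a row does not reach is not made up. A row lasts 1/12 s, in which the tool goes at most 41.7 mm and 7.16 degrees, less where a joint would pass 70% of its speed; a pose out of reach is approached as far as the arm can. A call with a number of a shift or a turn outside -1 to 1 is refused whole. A call with a gripper value outside its range is refused whole. The fingers move at their own pace and stop on an object; FORCE is the grip in N (left out, the last holds). Time passes only in rows, so rows that do not move let the fingers close. It gives the time, the measured TCP pose, the force, the opening and the grip force at its end, in the units of the state.
- get_obs(): the state, without advancing time (a new reading comes with each control period).
- read_camera(name): name is "scene" or "top" or "wrist"; returns a dict with "frame" (420x560x3 uint8, blue, green, red), "mtx" (3x3 intrinsics, pixels), "R" (3x3) and "t" (3): a world point X has camera coordinates R X + t. Camera axes: x right, y down, z forward; pixel columns grow to the right and rows downward; lengths in mm; the calibration is good to about 2 mm. A picture is of the moment at which its call begins. There is no depth.
- hand_in(): hands the job in; it is judged then, once.
The state is a dict: "clock": time; "joint_pos": joint angles; "qvel": joint speeds; "joint_efforts": joint torques, N m; "tool_pos": TCP position; "eef_rot": TCP orientation; "contact_force": force on the tool from outside, world axes, zero at the start; "wrist_torque": the same for the moment, N m; "grip_width": finger opening in mm; "finger_force": force on a finger pad.
Only numpy, scipy, OpenCV 4.12 (cv2) and the standard library are available. Lean on these libraries where they do the work, as an engineer would, in place of code of your own. Each camera call takes 0.05 s, during which the arm holds its last target. There are 200 camera calls.

## Working session

There is one attempt and no reset: what is moved stays moved. The work goes in short steps, Python scripts to look and compute and a shell command to move; the robot and the scene stay as the last step left them, time stands still between calls to the robot, and variables do not carry over. Pictures are saved under pics/ and viewed, at most 13 in all, crops included, and the job is handed in when it is done.

```bash
ls; mkdir -p pics
python3 - <<'E'
from rig import *
import cv2,numpy as np
np.set_printoptions(precision=4,suppress=True)
o=get_obs();print(o)
for n in ["scene","top"]:
    c=read_camera(n);cv2.imwrite(f"pics/{n}0.png",c["frame"]);print(n,c["mtx"],c["R"],c["t"], -np.array(c["R"]).T@c["t"])
    np.savez(f"{n}0.npz",**c)
E
```

```text
pics
{'clock': 0.0, 'joint_pos': array([ 1.0935,  0.4267,  0.0738,  1.6067, -0.0341,  1.1108, -0.0671]), 'qvel': array([-0.0024,  0.0017, -0.0009,  0.0008, -0.0004, -0.0021, -0.0011]), 'joint_efforts': array([ -0.0003, -93.58  ,   3.6665, -45.4179,  -0.0488,   0.0202,
         0.0001]), 'tool_pos': array([ 217.1405, -638.6306,  204.7614]), 'eef_rot': array([ 0.9866,  0.1632, -0.0002, -0.0006]), 'contact_force': array([ 0.0947, -0.235 , -0.2257]), 'wrist_torque': array([0.0243, 0.0074, 0.003 ]), 'finger_force': 0.0, 'grip_width': 93.87650270795956}
scene [[444.7704   0.     280.0549]
 [  0.     444.7704 207.8639]
 [  0.       0.       1.    ]] [[ 0.6005  0.7996  0.0112]
 [ 0.5777 -0.424  -0.6975]
 [-0.5529  0.4253 -0.7165]] [-265.1252 -251.3456 1544.2928] [1158.2956 -551.4262  934.1235]
top [[502.9861   0.     280.6356]
 [  0.     502.9861 215.261 ]
 [  0.       0.       1.    ]] [[ 0.0082 -0.9999  0.0088]
 [-0.9945 -0.0091 -0.1043]
 [ 0.1044 -0.0079 -0.9945]] [-110.5349  599.754  1382.1965] [ 453.0403  -94.15   1438.1517]
```

View pics/scene0.png

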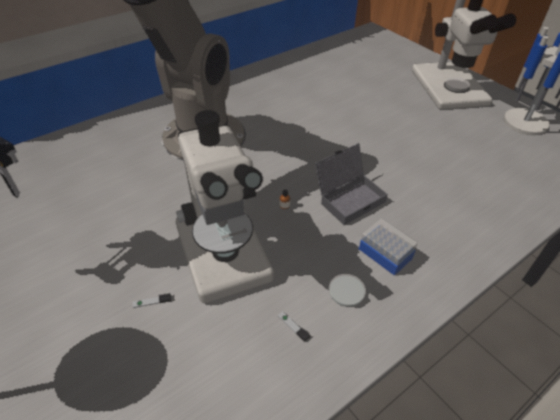

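View pics/top0.png

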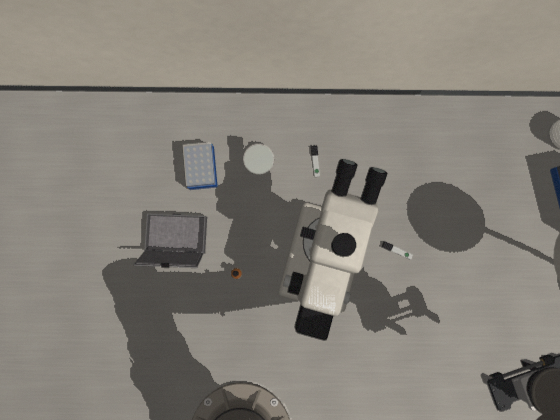

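The scene shows the microscope with its eyepieces away from the robot. A black grip sticks out on its left at about (307,233) in the top view. The open case is at (173,235), with its lid on the robot side. The other small sliders lie on the bench. I'll zoom in on both views.

Run:
```python
import cv2,numpy as np
t=cv2.imread("pics/top0.png");s=cv2.imread("pics/scene0.png")
g=lambda i:np.clip((i/255.)**.6*255,0,255).astype(np.uint8)
a=cv2.resize(g(t[150:350,260:400]),None,fx=3,fy=3,interpolation=cv2.INTER_CUBIC)
b=cv2.resize(g(s[150:300,170:292]),None,fx=3,fy=4,interpolation=cv2.INTER_CUBIC)
cv2.imwrite("pics/crop1.png",np.hstack([a,b]))
```

```text
(no output)
```

View pics/crop1.png

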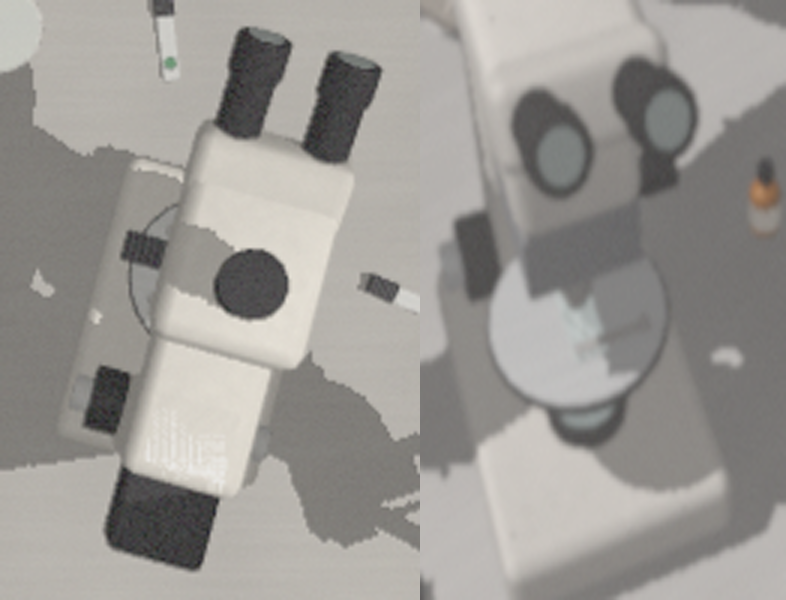

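The crop shows the grip in the top view at about px (308,233), with its outer end at about (301,231). In the scene view its end is at about (250,193). The foot's left edge runs from (305,205) to (281,293). Next I'll work out positions.

```bash
cat > h.py <<'E'
import numpy as np,cv2
from scipy.spatial.transform import Rotation as Ro
np.set_printoptions(precision=4,suppress=True)
def ray(c,p):
    R=np.array(c["R"]);o=-R.T@c["t"];d=R.T@np.linalg.inv(c["mtx"])@[p[0],p[1],1];return o,d/np.linalg.norm(d)
def plane(c,p,z):
    o,d=ray(c,p);return o+d*(z-o[2])/d[2]
def tri(c1,p1,c2,p2):
    a,d=ray(c1,p1);b,e=ray(c2,p2);s=np.linalg.lstsq(np.c_[d,-e],b-a,rcond=None)[0]
    A=a+d*s[0];B=b+e*s[1];return (A+B)/2,np.linalg.norm(A-B)
E
python3 - <<'E'
from h import *
T=dict(np.load("top0.npz"));S=dict(np.load("scene0.npz"))
tp=lambda u,v:(260+u/3,150+v/3)
def yaw(a,b): d=b-a; return np.degrees(np.arctan2(d[1],d[0]))
print("foot",yaw(plane(T,tp(62,430),50),plane(T,tp(133,165),50)))
print("headL",yaw(plane(T,tp(157,325),387),plane(T,tp(196,150),387)),"R",yaw(plane(T,tp(302,365),387),plane(T,tp(352,180),387)))
print("front/back head", [plane(T,tp(*p),387) for p in [(157,325),(302,365),(352,180),(203,125)]])
print("cap450",plane(T,tp(252,285),450))
# grip dark mask
f=T["frame"];g=f.max(2)
m=(g<75).astype(np.uint8); sub=np.zeros_like(m);sub[222:244,296:318]=m[222:244,296:318]
n,l,st,ce=cv2.connectedComponentsWithStats(sub);print(st,ce)
for k in range(1,n):
    if st[k,4]>40:
        pts=np.argwhere(l==k)[:,::-1].astype(np.float32);r=cv2.minAreaRect(pts);print(r,cv2.boxPoints(r)); 
        for q in cv2.boxPoints(r): print(plane(T,q,244))
fs=S["frame"]; print(fs[180:202,240:262].max(2))
t=f[205:285,130:215]
s=S["frame"][140:225,310:392]
e=lambda i,k:cv2.resize(np.clip((i/255.)**.6*255,0,255).astype(np.uint8),(400,400),interpolation=cv2.INTER_CUBIC)
cv2.imwrite("pics/case.png",np.hstack([e(t,4),e(s,4)]))
E
```

```text
foot -14.685540885490889
headL -12.501564781281807 R -15.648766683822707
front/back head [array([ 473.7599, -169.3058,  387.    ]), array([ 446.9653, -269.9319,  387.    ]), array([ 576.407 , -306.1915,  387.    ]), array([ 614.4478, -201.5047,  387.    ])]
cap450 [ 499.1544 -227.0327  450.    ]
[[     0      0    560    420 235034]
 [   300    222     16     22    166]] [[279.4802 209.4835]
 [307.5    232.8313]]
((307.4137878417969, 232.53448486328125), (16.155494689941406, 16.341190338134766), 68.19859313964844) [[296.8276 228.069 ]
 [312.     222.    ]
 [318.     237.    ]
 [302.8276 243.069 ]]
[ 548.098  -142.4655  244.    ]
[ 562.9364 -178.5952  244.    ]
[ 527.248  -192.9315  244.    ]
[ 512.5088 -156.8886  244.    ]
[[ 36  38  38  37  41  62  75  80  80  80  79  82  81  80  79  80  80  82
   76  64  49  43]
 [ 39  37  36  36  41  61  74  81  80  81  79  81  80  78  81  80  80  80
   76  63  42  50]
 [ 42  37  36  35  38  54  70  79  81  80  81  79  80  80  80  80  79  79
   72  58  45  65]
 [ 50  40  37  35  37  45  63  76  80  79  80  80  81  80  78  80  78  75
   69  49  49 
[... 979 characters left out ...]
4  34  32  32  31  41  56  68
   69  69  70  70]
 [ 89  87  75  56  40  34  34  30  31  30  32  32  31  32  35  43  59  69
   71  70  72  71]
 [ 87  84  73  52  38  33  30  32  32  34  33  35  39  42  47  55  64  70
   71  70  72  70]
 [ 88  82  70  48  34  32  33  35  37  40  46  49  55  58  62  65  69  71
   70  70  72  71]
 [ 85  79  63  48  42  41  43  47  51  59  60  64  68  68  71  70  70  73
   72  71  72  70]
 [ 78  71  62  59  60  59  61  63  66  69  72  71  72  71  70  72  70  71
   72  72  72  70]
 [ 69  64  63  68  72  72  70  71  72  71  72  73  72  73  72  72  72  72
   71  71  71  71]
 [ 61  60  62  69  71  74  73  72  73  72  72  72  71  72  71  70  70  72
   70  72  73  69]]
```

View pics/case.png

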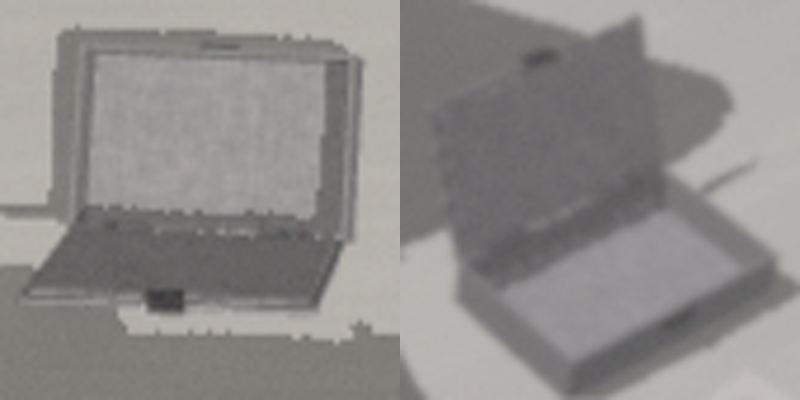

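The case crop shows the rim, with its catch side up in the top view. The catch-side rim corners are at crop px (78,40) and (360,58), and the lid's free edge runs from (22,298) to (318,308).

Run:
```python
from h import *
T=dict(np.load("top0.npz"));S=dict(np.load("scene0.npz"))
print(T["frame"][222:244,296:320].max(2))
tp=lambda u,v:(260+u/3,150+v/3)
a=plane(T,tp(128,230),244);b=plane(T,tp(121,258),244);print("grip outer",a,b,np.linalg.norm(a-b),(a+b)/2)
for p in [(254,189),(254.5,196)]:
    print([tri(T,tp(*q),S,p) for q in [(128,230)]])
yw=np.radians(-14.7);X=np.array([np.cos(yw),np.sin(yw),0]);Y=np.array([-X[1],X[0],0])
O=np.array([499.2,-227,0]);print("from cap: outer end in mic frame",((a+b)/2-O)@X,((a+b)/2-O)@Y)
ct=lambda u,v:(130+u*85/400,205+v*80/400)
cs=lambda u,v:(310+(u-400)*82/400,140+v*85/400)
for n,p in dict(FL=(78,40),FR=(360,56),BR=(350,240)).items(): print(n,plane(T,ct(*p),34))
for n,p in dict(floorFL=(93,52),floorFR=(352,60)).items(): print(n,plane(T,ct(*p),6))
for n,p in dict(F1=(575,362),FR=(777,258),B1=(458,268)).items(): print("S",n,plane(S,cs(*p),34))
for n,p in dict(l1=(22,298),l2=(318,308)).items(): print(n,plane(T,ct(*p),130))
print("lid tri",tri(T,ct(22,298),S,cs(640,15)),tri(T,ct(318,308),S,cs(428,105)))
for n,p,z in [("bottle",(237,273),62),("dish",(259,158),15),("tb",(200,165),68)]: print(n,plane(T,p,z))
```

```text
[[ 81  80  95  98 100 107 110 109 110 111 109 109 110 111 106  81  51  78
  100 100 101  99  82  84]
 [ 80  87  94 101 101 109 110 108 111 110 109 110 112 107  81  60  75 101
   99 101 101  95  83  86]
 [ 77  89  95 101 103 108 110 109 107 110 109 109 110  85  62  91 103 100
  103  99  98  90  83  88]
 [ 79  90  95 103 106 106 110 106 106 109 109 110 101  60  96 102 102 101
  101  96  87  82  85  88]
 [ 83  93  99 103 106 108 100  79  98 100 104 103  57  79 102 105 104 103
  107  89  86  80  85  92]
 [ 87  96 102 103 109 108  54  30  47  44  72  59  51  94 100 104 104 105
  103  85  83  80  87  94]
 [ 90  97 104 107 108 104  50  23  36  30  30  32  38  71  74  93  96 100
  105  94  83  81  88  95]
 [ 95  99 104 108 109  81  41  25  36  22  30  29  22  38  29  40  44  71
   94  97  86  84  91  96]
 [ 96 101 105 111 111  61  26  27  39  30  33  30  28  35  28  32  31  29
   39  52  76  85  91  93]
 [ 98 104 106 110 107  55  30  33  32  28  32  26  31  39  29  31  29  28
   35  48  76  89  95  99]
 [ 97 103 106 112  92  42  26  38  30  28  35  28  33  29  28  36  28  30
   30  64  81  8
[... 1354 characters left out ...]
,  231.3368]), np.float64(1.5684023540526033))]
from cap: outer end in mic frame 21.249259871716937 81.42735113617053
FL [603.4084 270.3344  34.    ]
FR [595.923  102.4458  34.    ]
BR [492.9889 105.9251  34.    ]
floorFL [599.5958 268.2715   6.    ]
floorFR [596.4298 111.1645   6.    ]
S F1 [599.8364 109.1475  34.    ]
S FR [606.3964 267.1641  34.    ]
S B1 [500.0884 107.1756  34.    ]
l1 [458.8635 271.2509 130.    ]
l2 [455.06  108.951 130.   ]
lid tri (array([460.3541, 273.6219, 128.164 ]), np.float64(4.64493583283911)) (array([456.0807, 109.8595, 132.9729]), np.float64(3.39626421226326))
bottle [438.7524  12.1341  62.    ]
dish [767.606  -41.8423  15.    ]
tb [734.5484 118.9798  68.    ]
```

```bash
cat >> h.py <<'E'
yw=np.radians(-14.7);X=np.array([np.cos(yw),np.sin(yw),0]);Y=np.array([-X[1],X[0],0]);Z=np.array([0,0,1.])
GO=np.array([540.4,-153.6,237])   # grip outer-end centre
GC=GO-18*Y
def target(lean=40):
    l=np.radians(lean);z=-np.sin(l)*Y-np.cos(l)*Z;return Ro.from_matrix(np.c_[np.cross(X,z),X,z])
def plan(o,pos=None,R=None):
    C=Ro.from_quat(o["eef_rot"]);R=R or C
    print("pos",o["tool_pos"],"clock",o["clock"],"F",o["contact_force"],"w",o["grip_width"],o["finger_force"])
    print("rot units total",(C.inv()*R).as_rotvec()/.12)
    if pos is not None: print("slide total (cur axes)",C.inv().apply(pos-o["tool_pos"])/25,"(target axes)",R.inv().apply(pos-o["tool_pos"])/25)
E
python3 -m crank '{"slide":[[0,0,-1],[0,0,-1],[0,0,-1],[0,0,-1],[0,0,-1],[0,0,-1],[0,0,-1],[0,0,-1],[0,0,-1],[0,0,-1],[0,0,-1],[0,0,-1]],"delta_rot":[[0,0,-0.69],[0,0,-0.69],[0,0,-0.69],[0,0,-0.69],[0,0,-0.69],[0,0,-0.69],[0,0,-0.69],[0,0,-0.69],[0,0,-0.69],[0,0,-0.69],[0,0,-0.69],[0,0,-0.69]],"jaw":[1,1,1,1,1,1,1,1,1,1,1,1]}' 20
python3 - <<'E'
from h import *; from rig import *
o=get_obs();print(o["joint_pos"]);plan(o,np.array([420,-420,560]),target(0));print(target(0).inv().apply([620-420,0+420,0])/25)
E
```

```text
clock: 1.1
tool_pos: [217.2, -638.8, 506.4]
eef_rot: [0.788, 0.615, 0.0, -0.0]
contact_force: [0.7, -0.1, 0.9]
grip_width: 94.0
finger_force: 0.0
[ 1.1928  0.3373 -0.0687  1.1012  0.0229  1.7044  0.8856]
pos [ 217.1508 -638.7794  506.4126] clock 1.1 F [ 0.721  -0.1028  0.9498] w 94.03546932149489 0.0
rot units total [-0.0028 -0.0044  0.0931]
slide total (cur axes) [10.4613  5.7442 -2.1399] (target axes) [10.5237  5.6277 -2.1435]
[18.2802  3.475   0.    ]
```

```bash
python3 -m crank '{"slide":[[0,0,-1],[0,0,-1],[0.95,0.5,0],[0.95,0.5,0],[0.95,0.5,0],[0.95,0.5,0],[0.95,0.5,0],[0.95,0.5,0],[0.95,0.5,0],[0.95,0.5,0],[0.95,0.5,0],[0.95,0.5,0]],"delta_rot":[[0,0,0.1],[0,0,0],[0,0,0],[0,0,0],[0,0,0],[0,0,0],[0,0,0],[0,0,0],[0,0,0],[0,0,0],[0,0,0],[0,0,0]],"jaw":[1,1,1,1,1,1,1,1,1,1,1,1]}'
python3 - <<'E'
from h import *; from rig import *
o=get_obs();print(o["joint_pos"]);plan(o,np.array([600,20,555]),target(0))
E
```

```text
clock: 2.1
tool_pos: [400.1, -440.8, 555.2]
eef_rot: [0.793, 0.609, -0.0, -0.0]
contact_force: [0.0, 0.0, -0.1]
grip_width: 94.0
finger_force: 0.0
[ 0.8762  0.2034 -0.1962  1.1772  0.0402  1.7651  0.4302]
pos [ 400.0908 -440.826   555.2432] clock 2.1 F [ 0.0244  0.0461 -0.1056] w 93.95467834728836 0.0
rot units total [-0.0039 -0.0016 -0.0413]
slide total (cur axes) [19.8737  2.9587  0.0122] (target axes) [19.8588  3.0571  0.0097]
```

```bash
python3 -m crank '{"slide":[[1,0.15,0],[1,0.15,0],[1,0.15,0],[1,0.15,0],[1,0.15,0],[1,0.15,0],[1,0.15,0],[1,0.15,0],[1,0.15,0],[1,0.15,0],[1,0.15,0],[1,0.15,0]],"delta_rot":[[0,0,0],[0,0,0],[0,0,0],[0,0,0],[0,0,0],[0,0,0],[0,0,0],[0,0,0],[0,0,0],[0,0,0],[0,0,0],[0,0,0]],"jaw":[1,1,1,1,1,1,1,1,1,1,1,1]}'
python3 -m crank '{"slide":[[1,0.15,0],[1,0.15,0],[1,0.15,0],[1,0.15,0],[1,0.15,0],[1,0.15,0],[1,0.15,0],[1,0.15,0]],"delta_rot":[[0,0,0],[0,0,0],[0,0,0],[0,0,0],[0,0,0],[0,0,0],[0,0,0],[0,0,0]],"jaw":[0.3,0.3,0.3,0.3,0.3,0.3,0.3,0.3]}'
python3 - <<'E'
from h import *; from rig import *
o=get_obs();print(o["joint_pos"]);R=target(40);z=R.apply([0,0,1]);plan(o,GC+z*4-z*110,R)
for n in ["scene","top"]:
    c=read_camera(n);cv2.imwrite(f"pics/{n}1.png",c["frame"])
E
```

```text
clock: 3.1
tool_pos: [520.7, -162.6, 555.3]
eef_rot: [0.793, 0.609, -0.0, -0.0]
contact_force: [0.3, 0.2, 0.4]
grip_width: 94.1
finger_force: 0.0
clock: 3.77
tool_pos: [601.4, 22.8, 555.2]
eef_rot: [0.793, 0.609, -0.0, -0.0]
contact_force: [-0.2, 0.4, -0.7]
grip_width: 61.5
finger_force: 0.0
[ 0.251   0.2464 -0.5389  1.1454  0.1282  1.7824 -0.509 ]
pos [601.4264  22.7883 555.2346] clock 3.7667 F [-0.2143  0.4414 -0.7117] w 61.525255415771056 0.0
rot units total [-0.0182 -5.8168 -0.0391]
slide total (cur axes) [-5.4404 -0.5391  9.4822] (target axes) [ 1.9283 -0.5708 10.759 ]
```

```bash
python3 -m crank '{"slide":[[0,0,0],[0,0,0],[0,0,0],[0,0,0],[0,0,0],[0,0,0]],"delta_rot":[[0,-0.97,0],[0,-0.97,0],[0,-0.97,0],[0,-0.97,0],[0,-0.97,0],[0,-0.97,-0.04]],"jaw":[0.3,0.3,0.3,0.3,0.3,0.3]}'
python3 - <<'E'
from h import *; from rig import *
o=get_obs();print(o["joint_pos"]);R=target(40);z=R.apply([0,0,1]);plan(o,GC+z*4-z*110,R)
E
```

```text
clock: 4.37
tool_pos: [603.8, 22.1, 549.5]
eef_rot: [0.76, 0.588, -0.223, 0.167]
contact_force: [-0.5, -0.4, -1.6]
grip_width: 61.2
finger_force: 0.0
[-0.2652  0.3693 -0.2176  1.0874  0.5431  2.0443 -0.5724]
pos [603.8457  22.0841 549.4782] clock 4.3667 F [-0.4815 -0.4305 -1.56  ] w 61.18688043756547 0.0
rot units total [-0.0574 -1.1182  0.0426]
slide total (cur axes) [ 0.3537 -0.5925 10.7288] (target axes) [ 1.7823 -0.6715 10.5809]
```

```bash
python3 -m crank '{"slide":[[0.04,-0.05,0.97],[0.04,-0.05,0.97],[0.04,-0.05,0.97],[0.04,-0.05,0.97],[0.04,-0.05,0.97],[0.04,-0.05,0.97],[0.04,-0.05,0.97],[0.04,-0.05,0.97]],"delta_rot":[[0,0,0],[0,0,0],[0,0,0],[0,0,0],[0,0,0],[0,0,0],[0,0,0],[0,0,0]],"jaw":[0.3,0.3,0.3,0.3,0.3,0.3,0.3,0.3]}'
python3 - <<'E'
from h import *; from rig import *
o=get_obs();print(o["joint_pos"]);R=target(40);z=R.apply([0,0,1]);plan(o,GC+z*4-z*110,R)
E
```

```text
clock: 5.03
tool_pos: [567.3, -70.2, 381.2]
eef_rot: [0.761, 0.587, -0.222, 0.166]
contact_force: [0.5, 0.4, -0.8]
grip_width: 60.9
finger_force: 0.0
[-0.1261  0.2836 -0.2078  1.5471  0.5124  1.6541 -0.6375]
pos [567.3319 -70.1789 381.1925] clock 5.0333 F [ 0.4914  0.4411 -0.7512] w 60.94341084254077 0.0
rot units total [-0.0605 -1.1409  0.0184]
slide total (cur axes) [ 0.0752 -0.1735  2.9305] (target axes) [ 0.4739 -0.1953  2.8915]
```

```bash
python3 -m crank '{"slide":[[0.2,-0.1,0.7],[0.2,-0.1,0.7],[0.05,0,0.7],[0,0,0.7],[0,0,0]],"delta_rot":[[0,-0.57,0],[0,-0.57,0],[0,0,0],[0,0,0],[0,0,0]],"jaw":[0.3,0.3,0.3,0.3,0.3]}'
python3 - <<'E'
from h import *; from rig import *
o=get_obs();print(o["joint_pos"]);R=target(40);z=R.apply([0,0,1]);plan(o,GC+z*4,R)
fr=[]
for n in ["wrist","top","scene"]:
    c=read_camera(n);np.savez(f"{n}1.npz",**c);fr.append(c)
print([cv2.projectPoints((GC-9*0*Y).reshape(1,3),cv2.Rodrigues(np.array(c["R"]))[0],np.array(c["t"],float),np.array(c["mtx"]),None)[0].ravel() for c in fr])
T=cv2.resize(fr[1]["frame"][150:300,240:390],(400,400),interpolation=cv2.INTER_CUBIC)
W=cv2.resize(fr[0]["frame"],(400,300));S=cv2.resize(fr[2]["frame"][120:270,150:350],(400,300),interpolation=cv2.INTER_CUBIC)
out=np.zeros((600,800,3),np.uint8);out[:300,:400]=W;out[300:,:400]=S;out[:400,400:]=T
cv2.imwrite("pics/near.png",out)
E
```

```text
clock: 5.45
tool_pos: [552.7, -101.8, 317.8]
eef_rot: [0.744, 0.574, -0.275, 0.205]
contact_force: [0.0, -0.5, -0.1]
grip_width: 61.2
finger_force: 0.0
[-0.1495  0.338  -0.1954  1.6743  0.6161  1.5968 -0.7372]
pos [ 552.7167 -101.809   317.8392] clock 5.45 F [ 0.0473 -0.5047 -0.0851] w 61.19824618048902 0.0
rot units total [-0.0882  0.0205  0.0298]
slide total (cur axes) [-0.0931  0.0961  4.4677] (target axes) [-0.1038  0.0492  4.4683]
[array([282.0677, 212.7822]), array([308.6066, 233.5163]), array([245.7989, 192.5499])]
```

View pics/near.png

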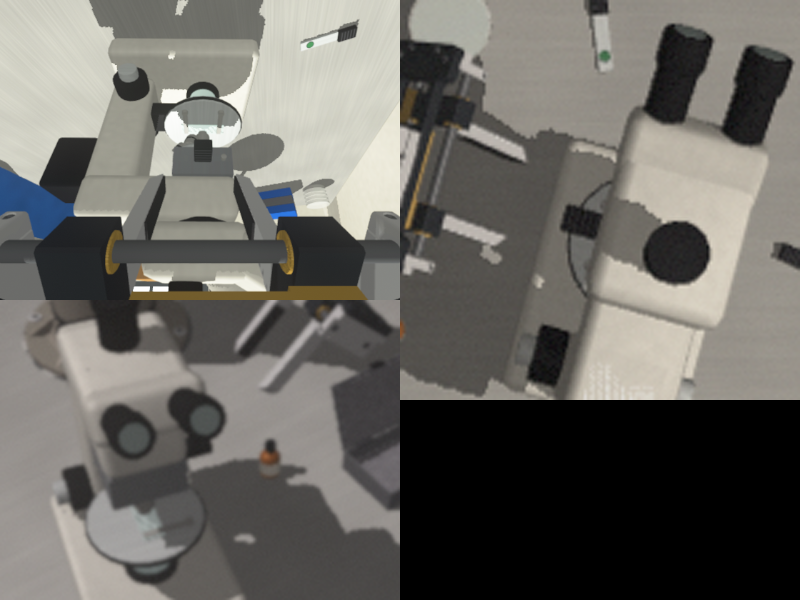

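The wrist view shows the grip at about px (284,210). The position predicted from the calibration is (282,213), so the two agree. I'll refine the sideways offset from the grip's edges.

Run:
```python
from h import *
c=dict(np.load("wrist1.npz"));f=c["frame"];m=(f.max(2)<60).astype(np.uint8)
n,l,st,ce=cv2.connectedComponentsWithStats(m[180:240,240:330])
for k in range(1,n):
    if st[k,4]>60: print(st[k],ce[k]+[240,180])
print(f[196:232:3,264:304].max(2))
P=np.array([GC+a*12*X+b*18*Y+h*7*Z for h in(1,-1) for b in (-1,1) for a in(-1,1)])
print(cv2.projectPoints(P,cv2.Rodrigues(c["R"])[0],c["t"],c["mtx"],None)[0].reshape(-1,2))
```

```text
[ 32  15  25  31 654] [283.9985 209.9679]
[[113 114 114 115 115 114 113  97  66  53  52  52  52  52  52  52  53  52
   52  52  52  51  51  52  51  52  51  52  52  56  59  62 121 218 245 245
  244 244 245 246]
 [124 123 125 124 120 115 111  90  55  52  51  51  51  50  51  51  50  50
   51  51  50  50  51  50  49  49  50  49  49  51  49  49  52 194 245 244
  244 244 245 245]
 [126 129 131 130 131 133 136 108  52  51  51  50  50  50  50  50  51  50
   50  50  50  50  49  50  49  49  48  49  49  49  48  49  49 187 242 243
  243 244 244 245]
 [131 130 129 130 131 133 132 104  50  50  51  50  50  50  50  51  50  50
   50  50  50  49  49  49  49  49  48  49  48  49  49  49  49 162 229 236
  237 237 239 239]
 [104 103 103 103 103 102 101  82  49  49  48  49  49  49  49  48  49  49
   49  48  49  48  48  48  48  49  48  48  47  48  48  48  48  77 100 100
  100 100 100 100]
 [103 103 102 103 102 101 101  82  54  60  61  60  60  61  60  60  60  60
   60  59  59  60  59  60  60  61  60  59  60  60  59  59  58  80 100 100
  100 100 100 100]
 [103 102 102 102 102 101 101  83  57  60  62  61  62  6
[... 415 characters left out ...]
01 100 101
  101 100 100 101]
 [101 101 100 100 100 100  99  87  61  52  54  54  54  54  53  53  54  53
   52  52  52  52  51  52  51  51  51  51  51  50  49  54  81  99 100 100
  100 100 100 100]
 [101 101 101 101 100  99 100 100  90  77  74  76  75  73  69  67  68  67
   67  68  68  67  67  66  65  64  63  62  62  61  65  83  96  99  99  99
   99  99  99  99]
 [101 101 101 100  99 100 100 100 101 100 101 101 100 100 101 100 101 101
  100 100 102 102 102 102 101 100 100  99 100  98  99  99  99  99  98  98
   98  98  98  98]]
[[270.1421 228.1775]
 [293.8004 228.332 ]
 [269.0152 208.3713]
 [295.2099 208.5267]
 [270.4929 216.5302]
 [293.5805 216.6728]
 [269.4326 196.0366]
 [294.9295 196.1784]]
```

```bash
sed -i 's/^GC=.*/GC=GO-18*Y+2*X/' h.py
python3 -m crank '{"slide":[[-0.1,0.12,0.6],[0,0,0.8],[0,0,0.8],[0,0,0.6],[0,0,0.5],[0,0,0]],"delta_rot":[[-0.09,0.02,0.03],[0,0,0],[0,0,0],[0,0,0],[0,0,0],[0,0,0]],"jaw":[0.3,0.3,0.3,0.3,0.3,0.3]}'
python3 - <<'E'
from h import *; from rig import *
o=get_obs();R=target(40);z=R.apply([0,0,1]);plan(o,GC+z*4,R)
c=read_camera("wrist");f=c["frame"];cv2.imwrite("pics/near2.png",f)
P=np.array([GC+a*12*X+b*18*Y+h*7*Z for h in(1,-1) for b in (-1,1) for a in(-1,1)])
print(cv2.projectPoints(P,cv2.Rodrigues(c["R"])[0],c["t"],c["mtx"],None)[0].reshape(-1,2))
E
```

```text
clock: 6.1
tool_pos: [542.9, -154.5, 257.8]
eef_rot: [0.744, 0.574, -0.269, 0.21]
contact_force: [0.9, 0.0, -0.3]
grip_width: 60.8
finger_force: 0.0
pos [ 542.9461 -154.4735  257.8034] clock 6.1 F [ 0.8656  0.0415 -0.3132] w 60.75315292662347 0.0
rot units total [ 0.0243 -0.0156 -0.0109]
slide total (cur axes) [-0.013 -0.031  1.255] (target axes) [-0.0106 -0.0274  1.2551]
[[263.1003 261.3764]
 [294.6345 261.2853]
 [260.7719 238.6992]
 [296.9639 238.6006]
 [263.5524 244.9434]
 [294.0742 244.8589]
 [261.3737 220.7593]
 [296.2384 220.6689]]
```

View pics/near2.png

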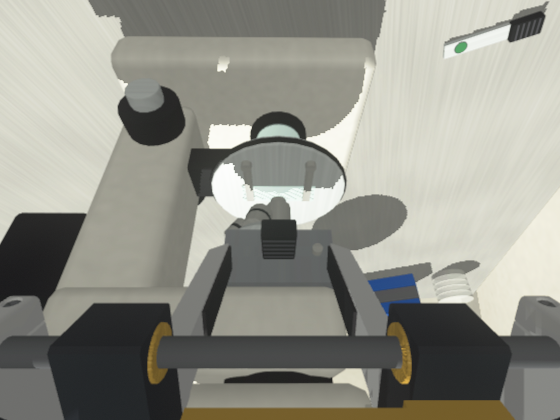

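The grip sits centred between the fingers, spanning columns 261–297 and rows 220–258, as predicted. Now I'll advance and close.

```bash
python3 -m crank '{"slide":[[0,-0.03,0.7],[0,0,0.55],[0,0,0],[0,0,0],[0,0,0],[0,0,0],[0,0,0],[0,0,0],[0,0,0]],"delta_rot":[[0,0,0],[0,0,0],[0,0,0],[0,0,0],[0,0,0],[0,0,0],[0,0,0],[0,0,0],[0,0,0]],"jaw":[0.3,0.3,0.3,-1,-1,-1,-1,-1,-1]}' 15
python3 - <<'E'
from h import *; from rig import *
o=get_obs();R=target(40);z=R.apply([0,0,1]);plan(o,GC+z*4,R)
C=Ro.from_quat(o["eef_rot"]);print("Y in tool",C.inv().apply(Y),"Z",C.inv().apply(Z))
E
```

```text
clock: 6.9
tool_pos: [538.0, -172.3, 234.6]
eef_rot: [0.744, 0.575, -0.268, 0.21]
contact_force: [-0.2, 0.4, -0.4]
grip_width: 24.2
finger_force: 0.0
pos [ 538.0395 -172.2641  234.6108] clock 6.9 F [-0.2028  0.4038 -0.3801] w 24.243180104925 0.0004858577813138254
rot units total [ 0.0403 -0.0228 -0.0055]
slide total (cur axes) [-0.0417 -0.0184  0.0698] (target axes) [-0.0414 -0.0181  0.07  ]
Y in tool [ 0.7678  0.0026 -0.6407] Z [-0.6407  0.0041 -0.7678]
```

```bash
python3 -m crank '{"slide":[[0,0,0],[0,0,0],[0,0,0],[0.077,0,-0.064],[0.154,0,-0.128],[0.154,0,-0.128],[0.154,0,-0.128]],"delta_rot":[[0,0,0],[0,0,0],[0,0,0],[0,0,0],[0,0,0],[0,0,0],[0,0,0]],"jaw":[-1,-1,-1,-1,-1,-1,-1]}' 15
python3 - <<'E'
from h import *; from rig import *
o=get_obs();plan(o,None,target(40))
c=read_camera("wrist");cv2.imwrite("pics/w3.png",c["frame"])
E
```

```text
clock: 7.48
tool_pos: [542.4, -155.0, 234.4]
eef_rot: [0.744, 0.575, -0.269, 0.21]
contact_force: [-0.1, -0.2, 1.2]
grip_width: 23.9
finger_force: 15.0
pos [ 542.4274 -154.9557  234.3731] clock 7.4833 F [-0.0752 -0.2471  1.2168] w 23.876811099084325 14.968874305486679
rot units total [ 0.0374 -0.0207 -0.0047]
```

```bash
python3 -m crank '{"slide":[[0.246,0,-0.205],[0.246,0,-0.205],[0.246,0,-0.205],[0.246,0,-0.205],[0.246,0,-0.205],[0.246,0,-0.205],[0.246,0,-0.205],[0.246,0,-0.205],[0.246,0,-0.205],[0.246,0,-0.205],[0.246,0,-0.205],[0.246,0,-0.205]],"delta_rot":[[0,0,0],[0,0,0],[0,0,0],[0,0,0],[0,0,0],[0,0,0],[0,0,0],[0,0,0],[0,0,0],[0,0,0],[0,0,0],[0,0,0]],"jaw":[-1,-1,-1,-1,-1,-1,-1,-1,-1,-1,-1,-1]}' 15
python3 - <<'E'
from h import *; from rig import *
o=get_obs();plan(o,None,target(40))
c=read_camera("wrist");cv2.imwrite("pics/w4.png",c["frame"])
E
```

```text
clock: 8.53
tool_pos: [566.6, -61.8, 234.3]
eef_rot: [0.744, 0.575, -0.268, 0.21]
contact_force: [-0.1, 0.1, -1.2]
grip_width: 23.9
finger_force: 15.0
pos [566.649  -61.7621 234.2567] clock 8.5333 F [-0.0887  0.141  -1.2115] w 23.894501499137363 14.964932799339294
rot units total [ 0.0369 -0.022  -0.0056]
```

View pics/w4.png

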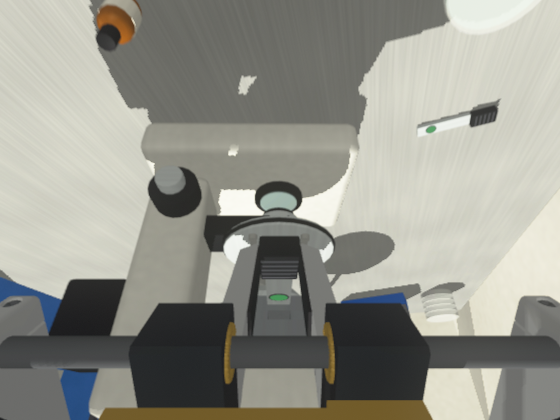

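The slider is drawn out and held, with the bar and its green dot visible at (280,298). The force is low. I'll carry it over the case next.

```bash
python3 -m crank '{"slide":[[0.4,-0.12,-0.33],[0.72,-0.225,-0.6],[0.72,-0.225,-0.6],[0.72,-0.225,-0.6],[0.72,-0.225,-0.6],[0.72,-0.225,-0.6],[0.72,-0.225,-0.6],[0.72,-0.225,-0.6],[0.72,-0.225,-0.6],[0.72,-0.225,-0.6],[0.72,-0.225,-0.6],[0.4,-0.12,-0.33]],"delta_rot":[[0,0,0],[0,0,0],[0,0,0],[0,0,0],[0,0,0],[0,0,0],[0,0,0],[0,0,0],[0,0,0],[0,0,0],[0,0,0],[0,0,0]],"jaw":[-1,-1,-1,-1,-1,-1,-1,-1,-1,-1,-1,-1]}' 15
python3 - <<'E'
from h import *; from rig import *
o=get_obs();print(o["joint_pos"]);plan(o,np.array([572.7,227,90]),target(40))
o=get_obs()
c=read_camera("scene");cv2.imwrite("pics/s5.png",c["frame"])
E
```

```text
clock: 9.58
tool_pos: [570.9, 208.3, 233.3]
eef_rot: [0.743, 0.576, -0.268, 0.21]
contact_force: [-0.3, -0.3, -0.3]
grip_width: 24.2
finger_force: 15.0
[-0.5029  0.6338 -0.2937  1.406   0.5069  1.7524 -1.1205]
pos [570.9187 208.3431 233.2746] clock 9.5833 F [-0.3033 -0.3029 -0.3302] w 24.15210386084681 14.965467005968094
rot units total [ 0.0421 -0.0278  0.0146]
slide total (cur axes) [ 4.2378 -0.1328  3.9281] (target axes) [ 4.2506 -0.1205  3.9146]
```

```bash
python3 -m crank '{"slide":[[0.6,-0.02,0.56],[0.6,-0.02,0.56],[0.6,-0.02,0.56],[0.6,-0.02,0.56],[0.6,-0.02,0.56],[0.6,-0.02,0.56],[0.6,-0.02,0.56],[0,0,0]],"delta_rot":[[0.04,-0.03,0],[0,0,0],[0,0,0],[0,0,0],[0,0,0],[0,0,0],[0,0,0],[0,0,0]],"jaw":[-1,-1,-1,-1,-1,-1,-1,-1]}' 15
python3 - <<'E'
from h import *; from rig import *
o=get_obs();print(o["joint_pos"]);plan(o,np.array([572.7,227,14]),target(40))
a=read_camera("scene")["frame"][80:290,260:460];b=read_camera("top")["frame"][150:350,60:260]
cv2.imwrite("pics/n6.png",np.hstack([cv2.resize(a,(400,420),interpolation=cv2.INTER_CUBIC),cv2.resize(b,(400,420),interpolation=cv2.INTER_CUBIC)]))
E
```

```text
clock: 10.3
tool_pos: [571.3, 221.9, 86.8]
eef_rot: [0.743, 0.574, -0.274, 0.209]
contact_force: [-0.1, -1.0, -1.2]
grip_width: 23.7
finger_force: 15.0
[-0.5213  0.798  -0.2855  1.4586  0.5285  1.5777 -1.2274]
pos [571.2644 221.9089  86.7673] clock 10.3 F [-0.0547 -1.0135 -1.2496] w 23.71075667740443 14.964711964130402
rot units total [-0.0232  0.0393  0.0161]
slide total (cur axes) [2.0429 0.0136 2.0841] (target axes) [2.033  0.0039 2.0937]
```

View pics/n6.png

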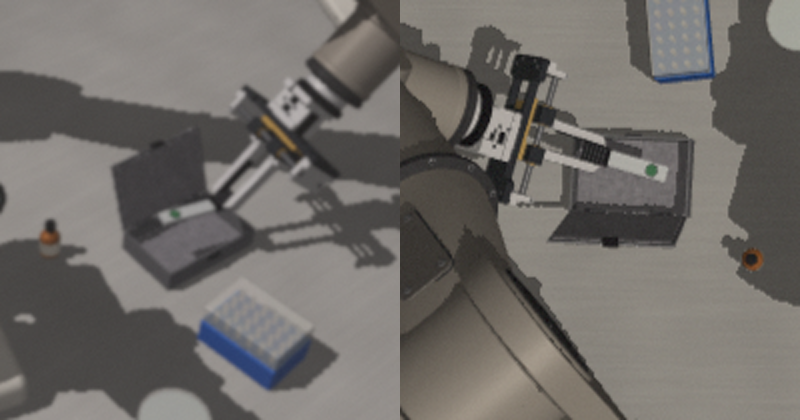

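The scene and top crops show the slider level above the case, wholly inside its outline and clear of the lid. Now I'll lower it.

```bash
python3 -m crank '{"slide":[[0.45,0,0.46],[0.45,0,0.46],[0.45,0,0.46],[0.35,0,0.36],[0.2,0,0.2],[0,0,0]],"delta_rot":[[-0.02,0.04,0],[0,0,0],[0,0,0],[0,0,0],[0,0,0],[0,0,0]],"jaw":[-1,-1,-1,-1,-1,-1]}' 15
python3 - <<'E'
from h import *; from rig import *
o=get_obs();plan(o,np.array([572.7,227,12]),target(40))
C=Ro.from_quat(o["eef_rot"]);print("Z",C.inv().apply(Z))
E
```

```text
clock: 10.9
tool_pos: [572.8, 227.6, 21.2]
eef_rot: [0.744, 0.575, -0.27, 0.208]
contact_force: [-3.6, -0.7, -2.0]
grip_width: 23.7
finger_force: 18.6
pos [572.7974 227.6241  21.2112] clock 10.9 F [-3.6012 -0.7173 -1.9771] w 23.739581537865067 18.586651423975127
rot units total [-0.0001 -0.0116  0.0115]
slide total (cur axes) [0.2172 0.0029 0.2987] (target axes) [0.2176 0.0026 0.2984]
Z [-0.6417 -0.0009 -0.7669]
```

The x force of −3.6 N suggests a finger is rubbing the catch-side wall. I'll lift a little, shift about 11 mm towards the hinge, then lower.

```bash
python3 -m crank '{"slide":[[-0.2,0,-0.245],[0,-0.22,0],[0,-0.22,0],[0,0,0],[0.13,0,0.15],[0.13,0,0.15],[0,0,0]],"delta_rot":[[0,0,0],[0,0,0],[0,0,0],[0,0,0],[0,0,0],[0,0,0],[0,0,0]],"jaw":[-1,-1,-1,-1,-1,-1,-1]}' 15
python3 - <<'E'
from h import *; from rig import *
o=get_obs();plan(o,np.array([562,229.5,13]),target(40))
E
```

```text
clock: 11.48
tool_pos: [563.4, 230.4, 20.3]
eef_rot: [0.744, 0.574, -0.269, 0.209]
contact_force: [0.1, -0.1, -1.0]
grip_width: 24.0
finger_force: 15.0
pos [563.3909 230.4339  20.3336] clock 11.4833 F [ 0.0651 -0.0731 -0.977 ] w 24.00293492223982 14.96453583240509
rot units total [ 0.0131 -0.0236 -0.0027]
slide total (cur axes) [ 0.1493 -0.0448  0.2574] (target axes) [ 0.1501 -0.0443  0.257 ]
```

Free of contact. I'll lower in small steps and watch the force.

```bash
python3 -m crank '{"slide":[[0.08,-0.03,0.1],[0.03,0,0.03],[0,0,0]],"delta_rot":[[0,0,0],[0,0,0],[0,0,0]],"jaw":[-1,-1,-1]}' 15
python3 -m crank '{"slide":[[0.04,0,0.046],[0,0,0]],"delta_rot":[[0,0,0],[0,0,0]],"jaw":[-1,-1]}' 15
python3 - <<'E'
from h import *; from rig import *
c=read_camera("wrist");cv2.imwrite("pics/w7.png",c["frame"])
E
```

```text
clock: 11.73
tool_pos: [562.8, 230.9, 16.7]
eef_rot: [0.744, 0.574, -0.269, 0.209]
contact_force: [0.6, -0.7, -0.2]
grip_width: 23.9
finger_force: 15.0
clock: 11.9
tool_pos: [563.0, 231.1, 15.5]
eef_rot: [0.744, 0.574, -0.269, 0.209]
contact_force: [-0.8, 1.1, -0.1]
grip_width: 24.0
finger_force: 15.0
```

View pics/w7.png

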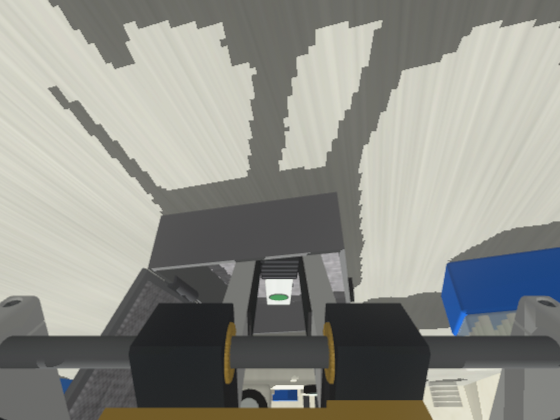

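The slider is between the fingers inside the case, with the bar's green dot at (278,297), and clear of the walls. I'll keep lowering until it touches.

```bash
python3 -m crank '{"slide":[[0.04,0,0.046],[0,0,0]],"delta_rot":[[0,0,0],[0,0,0]],"jaw":[-1,-1]}' 15
python3 -m crank '{"slide":[[0.04,0,0.046],[0,0,0]],"delta_rot":[[0,0,0],[0,0,0]],"jaw":[-1,-1]}' 15
python3 -m crank '{"slide":[[0.026,0,0.031],[0,0,0]],"delta_rot":[[0,0,0],[0,0,0]],"jaw":[-1,-1]}' 15
```

```text
clock: 12.12
tool_pos: [562.9, 231.1, 14.0]
eef_rot: [0.744, 0.574, -0.269, 0.209]
contact_force: [-0.1, -0.1, -1.3]
grip_width: 24.0
finger_force: 15.0
clock: 12.28
tool_pos: [562.9, 231.1, 12.4]
eef_rot: [0.744, 0.574, -0.269, 0.209]
contact_force: [-0.1, 0.0, -1.1]
grip_width: 23.8
finger_force: 15.0
clock: 12.45
tool_pos: [563.0, 231.2, 11.6]
eef_rot: [0.744, 0.574, -0.269, 0.209]
contact_force: [-0.5, 0.1, 1.8]
grip_width: 23.8
finger_force: 16.2
```

```bash
python3 -m crank '{"slide":[[0,0,0],[0,0,0],[0,0,0],[0,0,0],[0,0,0]],"delta_rot":[[0,0,0],[0,0,0],[0,0,0],[0,0,0],[0,0,0]],"jaw":[-0.4,-0.4,-0.36,-0.36,-0.36]}' 15
python3 - <<'E'
from h import *; from rig import *
T=read_camera("top");W=read_camera("wrist")
a=W["frame"][220:340,200:360];b=T["frame"][190:290,110:230]
cv2.imwrite("pics/n8.png",np.hstack([cv2.resize(a,(400,400),interpolation=cv2.INTER_CUBIC),cv2.resize(b,(400,400),interpolation=cv2.INTER_CUBIC)]))
E
```

```text
clock: 12.87
tool_pos: [563.1, 231.2, 11.7]
eef_rot: [0.745, 0.574, -0.269, 0.209]
contact_force: [0.4, 0.5, 2.1]
grip_width: 30.4
finger_force: 1.2
```

```bash
python3 -m crank '{"slide":[[0,0,-0.1],[0,0,-0.2],[0,0,-0.4],[0,0,-0.8],[0,0,-0.8],[0,0,-1],[0,0,-1],[0,0,-1],[0,0,-1]],"delta_rot":[[0,0,0],[0,0,0],[0,0,0],[0,0,0],[0,0,0],[0,0,0],[0,0,0],[0,0,0],[0,0,0]],"jaw":[-0.36,-0.36,-0.36,-0.36,-0.36,-0.36,-0.36,-0.36,-0.36]}' 15
python3 - <<'E'
from h import *; from rig import *
T=read_camera("top");S=read_camera("scene");np.savez("top9.npz",**T)
a=S["frame"][130:250,300:420];b=T["frame"][190:290,110:230]
cv2.imwrite("pics/n9.png",np.hstack([cv2.resize(a,(400,400),interpolation=cv2.INTER_CUBIC),cv2.resize(b,(400,333),interpolation=cv2.INTER_CUBIC)[:0].reshape(0,400,3) if 0 else cv2.resize(b,(400,400),interpolation=cv2.INTER_CUBIC)]))
print(get_obs()["joint_pos"])
E
```

```text
clock: 13.72
tool_pos: [588.2, 330.2, 134.4]
eef_rot: [0.744, 0.575, -0.268, 0.208]
contact_force: [-0.0, -0.6, 0.5]
grip_width: 29.7
finger_force: 0.0
[-0.6291  0.864  -0.2948  1.1991  0.4948  1.7588 -1.2257]
```

View pics/n9.png

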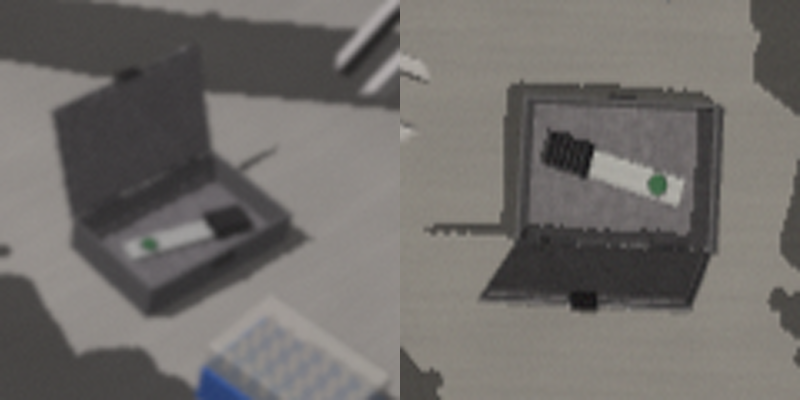

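The slider lies flat inside the case, with its grip at about (568,155) and its green end at about (657,185) in the crop, clear of all the walls. I'll take the shut fingers round behind the lid.

```bash
python3 -m crank '{"slide":[[-0.114,-0.78,0.225],[-0.114,-0.78,0.225],[-0.114,-0.78,0.225],[-0.114,-0.78,0.225],[-0.114,-0.78,0.225],[-0.114,-0.78,0.225],[-0.114,-0.78,0.225],[-0.114,-0.78,0.225],[0,0,0]],"delta_rot":[[0,0,0],[0,0,0],[0,0,0],[0,0,0],[0,0,0],[0,0,0],[0,0,0],[0,0,0],[0,0,0]],"jaw":[-1,-1,-1,-1,-1,-1,-1,-1,-1]}' 10
python3 - <<'E'
from h import *; from rig import *
o=get_obs();print(o["joint_pos"]);plan(o,np.array([425,248,105]))
E
```

```text
clock: 14.57
tool_pos: [421.9, 324.0, 112.2]
eef_rot: [0.743, 0.576, -0.269, 0.208]
contact_force: [0.2, -0.0, 0.3]
grip_width: 0.5
finger_force: 0.0
[-0.6944  0.7146 -0.3677  1.5699  0.3995  1.6028 -1.4498]
pos [421.9181 324.0063 112.2442] clock 14.5667 F [ 0.1883 -0.0113  0.271 ] w 0.4567533755178941 0.0
rot units total [0. 0. 0.]
slide total (cur axes) [-2.052   0.8788  2.0879] (target axes) [-2.052   0.8788  2.0879]
```

```bash
python3 -m crank '{"slide":[[-0.41,0.175,0.42],[-0.41,0.175,0.42],[-0.41,0.175,0.42],[-0.41,0.175,0.42],[-0.41,0.175,0.42],[0,0,0]],"delta_rot":[[0,0,0],[0,0,0],[0,0,0],[0,0,0],[0,0,0],[0,0,0]],"jaw":[-1,-1,-1,-1,-1,-1]}' 10
python3 - <<'E'
from h import *; from rig import *
o=get_obs();print(o["joint_pos"]);plan(o,np.array([470,248,105]))
a=read_camera("scene")["frame"][80:290,260:460];b=read_camera("top")["frame"][150:350,60:260]
cv2.imwrite("pics/n10.png",np.hstack([cv2.resize(a,(400,420),interpolation=cv2.INTER_CUBIC),cv2.resize(b,(400,420),interpolation=cv2.INTER_CUBIC)]))
E
```

```text
clock: 15.07
tool_pos: [429.0, 244.2, 105.0]
eef_rot: [0.745, 0.573, -0.269, 0.209]
contact_force: [1.2, 0.1, -0.8]
grip_width: 0.5
finger_force: 0.0
[-0.6097  0.6511 -0.352   1.7092  0.431   1.5165 -1.4084]
pos [429.0259 244.1863 104.9826] clock 15.0667 F [ 1.2121  0.0658 -0.7618] w 0.5041254177788346 0.0
rot units total [0. 0. 0.]
slide total (cur axes) [ 0.4367  1.5456 -0.3604] (target axes) [ 0.4367  1.5456 -0.3604]
```

View pics/n10.png

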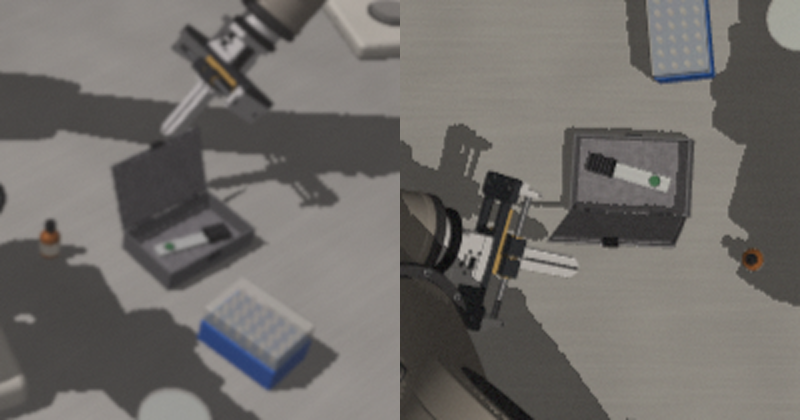

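The shut fingers are behind the lid, at about (560,265) in the crop. Now I'll push towards +x.

```bash
python3 -m crank '{"slide":[[0.094,0.464,-0.078],[0.094,0.464,-0.078],[0.07,0.34,-0.06],[0.07,0.34,-0.06],[0.07,0.34,-0.06]],"delta_rot":[[0,0,0],[0,0,0],[0,0,0],[0,0,0],[0,0,0]],"jaw":[-1,-1,-1,-1,-1]}' 10
python3 -m crank '{"slide":[[0.07,0.34,-0.06],[0.07,0.34,-0.06],[0.07,0.34,-0.06],[0,0,0]],"delta_rot":[[0,0,0],[0,0,0],[0,0,0],[0,0,0]],"jaw":[-1,-1,-1,-1]}' 10
python3 - <<'E'
from h import *; from rig import *
b=read_camera("top");np.savez("top11.npz",**b);f=b["frame"]
print(f[205:270:4,170].max(1), f[205:270:4,150].max(1))
E
```

```text
clock: 15.58
tool_pos: [479.9, 247.7, 104.8]
eef_rot: [0.745, 0.574, -0.269, 0.209]
contact_force: [-0.1, 0.6, 0.5]
grip_width: 0.1
finger_force: 0.0
clock: 15.92
tool_pos: [506.9, 247.4, 105.0]
eef_rot: [0.745, 0.574, -0.269, 0.209]
contact_force: [0.9, -0.9, 0.2]
grip_width: 1.0
finger_force: 0.0
[137 139  81 112  89  70  99  27  77  78  76  74 135 136 135 135 135] [137 136  81  67  65  64  66  71  76  76  79  82 139 137 138 134 136]
```

```bash
python3 -m crank '{"slide":[[0.07,0.34,-0.06],[0.07,0.34,-0.06],[0,0,0],[0,0,0],[0,0,0],[0,0,0],[0,0,0],[0,0,0]],"delta_rot":[[0,0,0],[0,0,0],[0,0,0],[0,0,0],[0,0,0],[0,0,0],[0,0,0],[0,0,0]],"jaw":[-1,-1,-1,-1,-1,-1,-1,-1]}' 10
python3 -m crank '{"slide":[[0,0,-0.7],[0,0,-0.9],[0,0,-0.9],[0,0,-0.9],[0,0,-0.9],[0,0,0]],"delta_rot":[[0,0,0],[0,0,0],[0,0,0],[0,0,0],[0,0,0],[0,0,0]],"jaw":[-1,-1,-1,-1,-1,-1]}' 10
python3 - <<'E'
from h import *; from rig import *
a=read_camera("scene")["frame"][80:290,260:460];b=read_camera("top")["frame"][150:350,60:260]
cv2.imwrite("pics/n12.png",np.hstack([cv2.resize(a,(400,420),interpolation=cv2.INTER_CUBIC),cv2.resize(b,(400,420),interpolation=cv2.INTER_CUBIC)]))
E
```

```text
clock: 16.63
tool_pos: [522.6, 248.0, 105.3]
eef_rot: [0.744, 0.575, -0.269, 0.209]
contact_force: [-1.0, 0.2, 0.3]
grip_width: 0.7
finger_force: 0.0
clock: 17.13
tool_pos: [540.5, 317.9, 190.6]
eef_rot: [0.745, 0.575, -0.266, 0.208]
contact_force: [0.5, 0.9, 0.7]
grip_width: 0.6
finger_force: 0.0
```

View pics/n12.png

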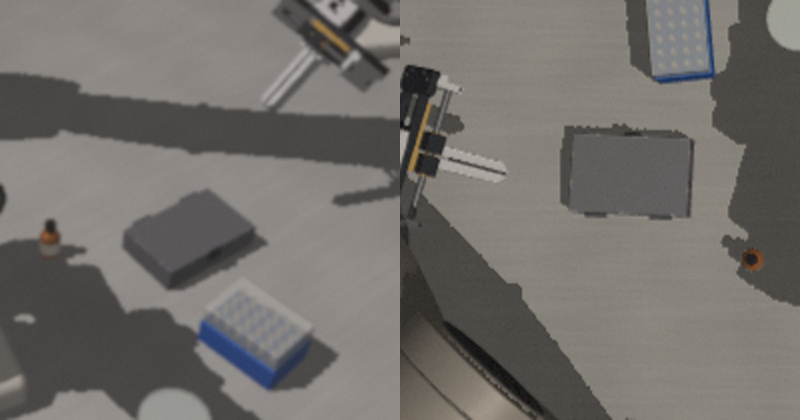

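The lid is shut flat on the case, the arm is clear of everything and the bystanders haven't moved.

```bash
python3 -c "
from rig import *
print(hand_in())"
```

```text
the job is handed in; nothing more can be done
None
```

The slider is out of the microscope and lying flat in its case with the lid shut; the bystanders look unmoved in the last pictures, and I handed the job in at about 17 s without a verdict coming back.

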